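# Reset the tripped box through its recessed well

## Robot

A 7-joint arm with a two-finger parallel gripper is mounted at the origin on a cart in front of the work surface, level with it; the furniture and walls round the work are solid. World frame = base frame: x ahead of the robot, y to its left, z up, the work surface at z = 0. Lengths are in m, angles in rad, forces in N, time in s.
With the tool pointing down it reaches from about 0.425 to 0.975 m from the base axis. Payload 16.7 kg.
Tool frame: the origin (TCP) lies between the finger pads; the fingertips stand bot.tips_ahead ahead of it and the grasp point (between the pads) lies 6 mm ahead of it (bot.tips_ahead is the distance from the TCP to the fingertips, in m); x points along the fingers, y is the direction in which the jaws open and shut, and the axes are right-handed (so a half turn about x gives the same grasp; the last joint's range is limited). The gripper opens to 85 mm and grips with 20 to 120 N. Pads are 22 mm wide; open, the fingers measure 114 mm over their backs; the gripper's body (76 mm by 85 mm) begins 54 mm behind the grasp point. The pads swing forward as they close: fully open they stand 13 mm farther back than shut.
Start: joints at [-1.488, 0.426, 0.074, 1.606, -0.034, 1.111, -0.067], TCP at [0.155, 0.657, 0.256] pointing down, gripper open.
Joint ranges: [-2.85, 2.85], [-0.5, 2.14], [-1.23, 1.37], [0.21, 2.46], [-1.02, 4.16], [0.16, 2.05], [-2.73, 2.73]. Speed limits (rad/s): [1.89, 1.89, 2.39, 2.39, 3.01, 3.01, 3.01].

## Interface

Orientations are given as a 3x3 rotation matrix whose columns are the frame's x, y, z axes.
In Python, from bench import bot gives the robot as it stands. Calls block until the motion is done:
- bot.move_to(position, orientation): joint-space move of the TCP to a pose.
- bot.move_linear(position, rot=None, feed=0.15): straight line of the TCP; rot=None keeps the orientation; feed is the mean speed in m/s.
- bot.move_joints(angles): joint-space move.
- bot.command_gripper(opening, force=None): opening from 0.0 (shut) to 1.0 (fully open); force is the grip in N (None keeps the last); returns when the fingers have stopped.
- bot.sleep(seconds).
- bot.ik(position, orientation): joint angles nearest the present ones, or None.
- bot.get_image(name): name is "side" or "top"; returns a dict with "color" (400x640x3 uint8, red, green, blue), "fx", "fy", "cx", "cy" (pixels), "position" and "orientation" of the camera in the world. Camera axes: x right, y down, z forward; pixel columns grow to the right and rows downward; lengths in m; the calibration is good to about 2 mm. A picture is of the moment at which its call begins. There is no depth.
A pose or a line that the arm cannot do raises bot.PlanningError and nothing moves.
- bot.job_done(): hands the job in, once; it reports no verdict.
Trained networks look in a picture, given as the dict that the camera call returned (one of the last four; its "shot" number tells which), for a name from the list of things; names that differ only in an ending like _2 or _b are one class to them, and where a whole thing is asked for, a point or a joint stands for the part that bears it (a point fixed in the world has none). Each returns a list of dicts, best first, with "conf" (0 to 1); they miss things now and then, are a little off and sometimes report something else, mostly with a low value. They report only what shows in the picture. A call takes as long as a camera call.
- bot.look_for(picture, label): "pixel" ([column, row] in pixels, amid what is visible of it).
- bot.place_of(picture, label): "pixel" ([column, row] in pixels: a listed point, or the origin of a listed thing).
Readings, each from a call of its own:
- bot.read_t(): time.
- bot.read_qpos(): joint angles.
- bot.read_dq(): joint speeds.
- bot.read_joint_efforts(): joint torques, N m.
- bot.read_eef_pos(): TCP position.
- bot.read_tcp_rot(): TCP orientation.
- bot.read_ft_force(): force on the tool from outside, world axes, zero at the start.
- bot.read_wrist_torque(): the same for the moment, N m.
- bot.read_grip_width(): opening from 0.0 (shut) to 1.0 (fully open).
Only numpy, scipy, OpenCV 4.12 (cv2) and the standard library are available. Lean on these libraries where they do the work, as an engineer would, in place of code of your own. Each camera call takes 0.05 s, during which the arm holds its last target.

## Task

Two trip boxes stand on the bench; reset the one with the red lamp: with the fingertips, push its shutter fully open toward the lamp, reach into the uncovered well and press the sunken yellow key right down to its stop, let it come up again, and push the shutter back until the well is fully shut. Leave the shutter and key of the green-lamp box alone, and do not pick up or shift anything else on the bench.

Things in the scene. Friction and masses are not known exactly. Their poses are not given: they have to be found in the camera images.
- red_lamp_box: Trip box with a red lamp, the tripped one, to be reset; fixed to the bench, white top on a grey shell, 104 x 160 mm, top face 60 mm above the bench, with two rails to 66 mm beside the shutter, 80 mm over their outsides. Origin: centre of its underside. Its y axis runs along the long side, from the well (y = -38 mm) to the lamp (y = +66 mm); z up.
- red_lamp_box_lamp (a point): Top of the red lamp (16 mm across, 10 mm high) on the box with the red lamp.
- red_lamp_box_well (a point): Centre of the mouth of the well in the red-lamp box, level with its top face, 60 mm above the bench. The well is a rectangular hole, 54 mm along the box's x, 46 mm along its y, 26 mm deep; a shut pair of fingers goes in. The yellow key sits at its bottom, in the middle; the shutter covers the well when shut.
- red_lamp_box_key_top (a point): Centre of the top of the yellow key (30 mm along the box's x by 26 mm along y) in the well of the red-lamp box; when up it is 41 mm above the bench, 19 mm below the mouth.
- red_lamp_box_key (a joint): Travel of that key: 0 up, 0.005 (m) right down at its stop. A spring holds it up: about 1.5 N starts it, 5 N takes it to the stop.
- red_lamp_box_pocket (a point): Centre of the floor of the finger pocket in the shutter of the red-lamp box (63.5 mm above the bench). Shutter: grey plate 66 mm (box x) by 60 mm (box y), with a blue rim 6 mm thick all round that stands 12 mm above the floor; the pocket within is 54 (x) by 48 mm (y). Moves with the shutter.
- red_lamp_box_shutter (a joint): Position of that shutter: 0 fully shut over the well, 0.058 (m) fully open, at both ends on a stop; it grows along the box's +y, toward the lamp. About 1.5 N of friction holds it where it is left.
- green_lamp_box: Trip box with a green lamp, working, to be left alone; fixed to the bench, white top on a grey shell, 104 x 160 mm, top face 60 mm above the bench, with two rails to 66 mm beside the shutter, 80 mm over their outsides. Origin: centre of its underside. Its y axis runs along the long side, from the well (y = -38 mm) to the lamp (y = +66 mm); z up.
- green_lamp_box_lamp (a point): Top of the green lamp (16 mm across, 10 mm high) on the box with the green lamp.
- green_lamp_box_well (a point): Centre of the mouth of the well in the green-lamp box, level with its top face, 60 mm above the bench. The well is a rectangular hole, 54 mm along the box's x, 46 mm along its y, 26 mm deep; a shut pair of fingers goes in. The yellow key sits at its bottom, in the middle; the shutter covers the well when shut.
- green_lamp_box_key_top (a point): Centre of the top of the yellow key (30 mm along the box's x by 26 mm along y) in the well of the green-lamp box; when up it is 41 mm above the bench, 19 mm below the mouth.
- green_lamp_box_key (a joint): Travel of that key: 0 up, 0.005 (m) right down at its stop. A spring holds it up: about 1.5 N starts it, 5 N takes it to the stop.
- green_lamp_box_pocket (a point): Centre of the floor of the finger pocket in the shutter of the green-lamp box (63.5 mm above the bench). Shutter: grey plate 66 mm (box x) by 60 mm (box y), with a blue rim 6 mm thick all round that stands 12 mm above the floor; the pocket within is 54 (x) by 48 mm (y). Moves with the shutter.
- green_lamp_box_shutter (a joint): Position of that shutter: 0 fully shut over the well, 0.058 (m) fully open, at both ends on a stop; it grows along the box's +y, toward the lamp. About 1.5 N of friction holds it where it is left.
- tip_cup: Bystander: whitish open cup, 70 mm across, 50 mm high. Origin: centre of its underside.
- petri: Bystander: flat round dish, 91 mm across, 14 mm high. Origin: centre of its underside.
- timer: Bystander: white bench timer with three red buttons, 66 x 66 x 18 mm. Origin: centre of its underside.
- marker: Bystander: red-capped marker pen lying flat, 143 mm long (its y axis), 14 mm high. Origin: centre of its underside.

How it is judged:
On the way, in this order (a step that is already met when the one before it is completed fails the run):
1. the red-lamp box's shutter is pushed fully open (within 5 mm of its stop) (value of joint red_lamp_box_shutter above 0.053 m), for 0.1 s.
2. its sunken key is pressed down to the stop (at least 4.2 of 5 mm), with the shutter open (value of joint red_lamp_box_key above 0.0042 m and value of joint red_lamp_box_shutter above 0.045 m), for 0.1 s.
3. the key is let up again, with the shutter still open (value of joint red_lamp_box_key below 0.001 m and value of joint red_lamp_box_shutter above 0.045 m), for 0.05 s.
At the end, for the whole second after the job is handed in: The red-lamp box's shutter is shut again (within 5 mm of its stop) with its key up; the green-lamp box's shutter is less than 15 mm open and its key up; the cup, dish, timer and marker are within 20 mm of where they stood (value of joint red_lamp_box_shutter below 0.005 m and value of joint each of red_lamp_box_key, green_lamp_box_key below 0.001 m and value of joint green_lamp_box_shutter below 0.015 m and distance of each of tip_cup, petri, timer, marker from where it was at the start of the episode below 0.02 m); the robot touches nothing.
It fails at once if the green-lamp box's shutter is pushed open or its key pressed (value of joint green_lamp_box_shutter above 0.02 m or value of joint green_lamp_box_key above 0.002 m).
It fails at once if a bystander (cup, dish, timer, marker) is shifted by more than 30 mm or lifted by more than 15 mm (distance of any of tip_cup, petri, timer, marker from where it was at the start of the episode above 0.03 m or height (world z) of any of tip_cup, petri, timer, marker above 0.015 m).
It also fails if it takes over 54 s, if anything falls off the work surface, if the arm or the gripper's body presses on something with over 40 N, if the wrist force passes 120 N, or if a joint passes its speed limit or range.

## Working session

There is one attempt and no reset: what is moved stays moved. The work goes in short steps, each a Python script; the robot and the scene stay as the last script left them, time stands still between calls to the robot, and variables do not carry over. Pictures are saved under pics/ and viewed, and the job is handed in when it is done.

```bash
mkdir -p pics; ls; cat > h.py <<'E'
import numpy as np, cv2
from bench import bot
def save(p,n): cv2.imwrite(f'pics/{n}.png', cv2.cvtColor(p['color'],cv2.COLOR_RGB2BGR))
def ray(p,px,z):
    d=np.array([(px[0]-p['cx'])/p['fx'],(px[1]-p['cy'])/p['fy'],1.])
    d=np.array(p['orientation'])@d; o=np.array(p['position'])
    return o+d*(z-o[2])/d[2]
def proj(p,X):
    c=np.array(p['orientation']).T@(np.array(X)-np.array(p['position']))
    return np.array([p['fx']*c[0]/c[2]+p['cx'],p['fy']*c[1]/c[2]+p['cy']])
E
python3 - <<'E'
from h import *
t=bot.get_image('top'); s=bot.get_image('side'); save(t,'t0'); save(s,'s0')
Z={'lamp':.07,'well':.06,'pocket':.0635}
for b in ('red','green'):
  for k,z in Z.items():
    for n,p in(('t',t),('s',s)):
      for r in bot.place_of(p,f'{b}_lamp_box_{k}')[:2]:
        print(b,k,n,r['conf'],np.round(r['pixel'],1),ray(p,r['pixel'],z).round(4))
print(t['position'],s['position'],bot.tips_ahead,bot.read_t(),bot.read_tcp_rot().round(3) if hasattr(bot.read_tcp_rot(),'round') else bot.read_tcp_rot())
E
```

```text
pics
red lamp t 0.94 [261.7 233.5] [0.4845 0.0725 0.07  ]
red lamp s 0.63 [379.5 213.2] [0.5008 0.075  0.07  ]
red well t 0.92 [304.9 242.4] [ 0.4631 -0.0367  0.06  ]
red well t 0.19 [267.9 173.3] [0.6399 0.0614 0.06  ]
red well s 0.62 [361.8 182.5] [ 0.4513 -0.0335  0.06  ]
red pocket t 0.94 [298.9 241.1] [ 0.4662 -0.0216  0.0635]
red pocket s 0.71 [356.5 188.2] [ 0.4795 -0.0267  0.0635]
green lamp s 0.77 [302.2 142.5] [ 0.4752 -0.2553  0.07  ]
green lamp s 0.45 [376.3 209.3] [0.4975 0.061  0.07  ]
green well t 0.71 [428.8 235.1] [ 0.4846 -0.3511  0.06  ]
green well s 0.68 [280.7 126.6] [ 0.4708 -0.3625  0.06  ]
green pocket t 0.95 [428.5 236.3] [ 0.4816 -0.3495  0.0635]
green pocket s 0.73 [281.4 126.6] [ 0.4716 -0.3577  0.0635]
[ 0.47968386 -0.09778884  1.14930055] [1.06323858 0.44670079 0.91380752] 0.025 0.7 [[-0.     0.23   0.973]
 [-0.     0.973 -0.23 ]
 [-1.    -0.    -0.   ]]
```

View pics/t0.png

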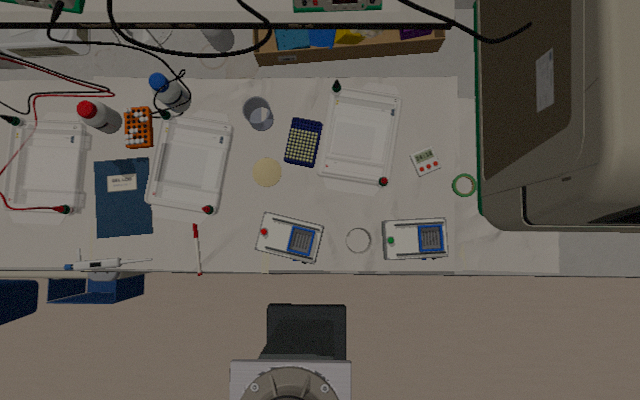

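View pics/s0.png

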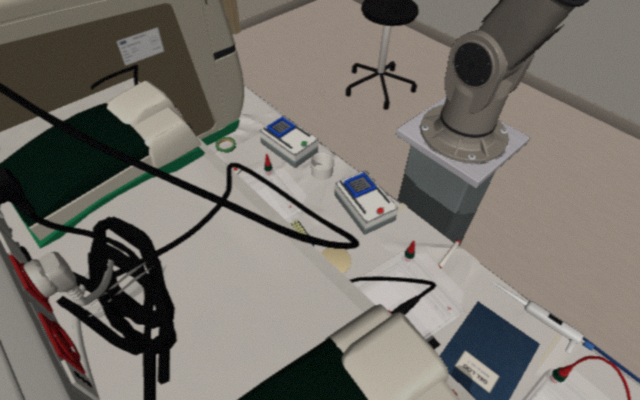

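```bash
python3 - <<'E'
from h import *
t=bot.get_image('top'); s=bot.get_image('side')
for X in ([0,0,0],[.155,.657,.256],[0,0,.4]): print(X,proj(t,X).round(),proj(s,X).round())
print(t['fx'],np.round(t['orientation'],3))
c=lambda p,x,y,w,h,f:cv2.resize(p['color'][y:y+h,x:x+w],None,fx=f,fy=f,interpolation=cv2.INTER_CUBIC)
cv2.imwrite('pics/c0.png',np.vstack([c(t,245,200,100,70,6)[:,:,::-1]]))
cv2.imwrite('pics/c1.png',np.vstack([c(s,310,150,110,90,6)[:,:,::-1]]))
E
```

```text
[0, 0, 0] [290. 421.] [463. 132.]
[0.155, 0.657, 0.256] [-40. 391.] [740. 238.]
[0, 0, 0.4] [268. 526.] [505.  14.]
426.0127333987809 [[ 0.01  -0.996  0.087]
 [-1.    -0.008  0.017]
 [-0.016 -0.087 -0.996]]
```

View pics/c0.png

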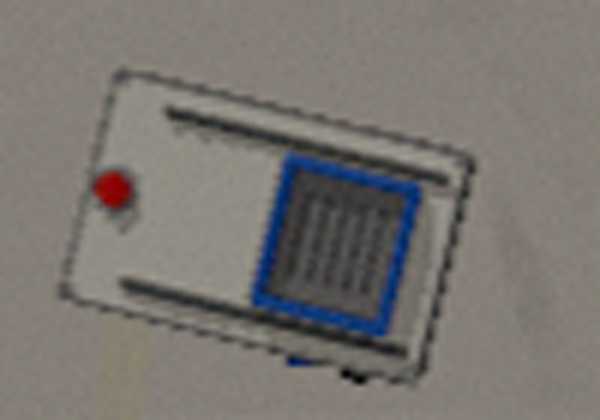

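View pics/c1.png

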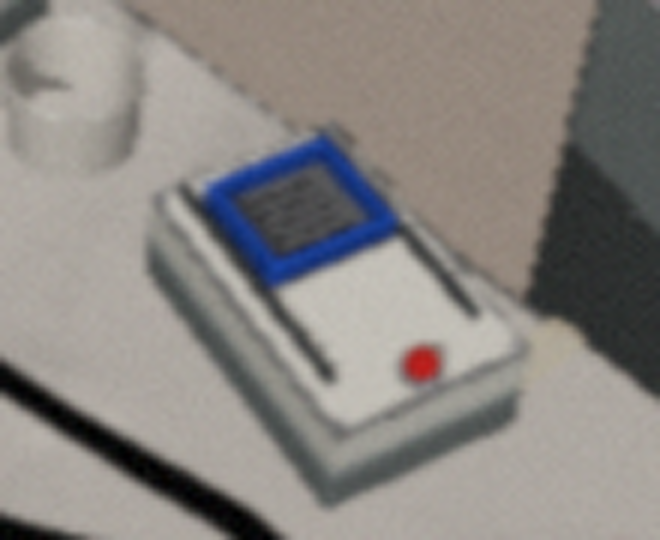

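```bash
cat > fit.py <<'E'
from h import *
from scipy.optimize import least_squares
t=bot.get_image('top'); s=bot.get_image('side')
f=lambda l,x,y:[(x+(u+.5)/6-.5,y+(v+.5)/6-.5) for u,v in l]
# order: lamp-end far(+x... ), well-end far, well-end near, lamp-end near
T=f([(122,72),(475,157),(420,380),(63,293)],245,200)
S=f([(342,430),(157,195),(330,128),(524,348)],310,150)
for n,p,C in(('t',t,T),('s',s,S)):
    W=np.array([ray(p,c,.06) for c in C]); c=W.mean(0)
    ax=(W[0]+W[3]-W[1]-W[2])[:2]; a=np.arctan2(ax[1],ax[0])
    print(n,c.round(4),'ydir deg',np.degrees(a).round(2),[np.linalg.norm(W[i]-W[(i+1)%4]).round(4) for i in range(4)])
# rim top outer corners z=.0755
T=f([(288,152),(420,185),(383,335),(252,302)],245,200)
S=f([(275,283),(207,190),(328,135),(398,228)],310,150)
for n,p,C in(('t',t,T),('s',s,S)):
    W=np.array([ray(p,c,.0755) for c in C]); c=W.mean(0)
    ax=(W[0]+W[3]-W[1]-W[2])[:2]; a=np.arctan2(ax[1],ax[0])
    print(n,'rim',c.round(4),np.degrees(a).round(2),[np.linalg.norm(W[i]-W[(i+1)%4]).round(4) for i in range(4)])
for n,p in(('t',t),('s',s)):
  for r in bot.place_of(p,'red_lamp_box')[:1]: print(n,r['conf'],ray(p,r['pixel'],0).round(4))
  for k in('tip_cup','marker'):
    for r in bot.place_of(p,k)[:1]: print(n,k,r['conf'],ray(p,r['pixel'],0).round(4))
E
python3 fit.py
```

```text
t [0.4762 0.0027 0.06  ] ydir deg 77.03 [np.float64(0.1553), np.float64(0.0969), np.float64(0.156), np.float64(0.0969)]
s [0.4754 0.0034 0.06  ] ydir deg 77.26 [np.float64(0.1522), np.float64(0.0928), np.float64(0.1507), np.float64(0.094)]
t rim [ 0.4688 -0.0265  0.0755] 76.57 [np.float64(0.0572), np.float64(0.0643), np.float64(0.0565), np.float64(0.0643)]
s rim [ 0.4708 -0.0238  0.0755] 73.91 [np.float64(0.0608), np.float64(0.0666), np.float64(0.0626), np.float64(0.0652)]
t 0.62 [0.4727 0.0045 0.    ]
t tip_cup 0.77 [ 0.4707 -0.1712  0.    ]
t marker 0.69 [0.4464 0.2526 0.    ]
s 0.9 [0.4737 0.0089 0.    ]
s tip_cup 0.89 [ 0.4649 -0.1765  0.    ]
s marker 0.7 [0.4406 0.2502 0.    ]
```

```bash
cat >> h.py <<'E'
C=np.array([.4757,.0031]); A=np.radians(77.1)
by=np.array([np.cos(A),np.sin(A),0]); bx=np.array([np.sin(A),-np.cos(A),0])
TA=bot.tips_ahead
def P(y,tipz,x=0): 
    p=by*y+bx*x; p[:2]+=C; p[2]=tipz+TA; return p
R1=np.column_stack([[0,0,-1],bx,-by]); R2=np.column_stack([[0,0,-1],-bx,by])
def st(m=''): print(m,'t',round(bot.read_t(),2),'y,x',np.round([(np.array(bot.read_eef_pos())[:2]-C)@by[:2],(np.array(bot.read_eef_pos())[:2]-C)@bx[:2]],4),'tipz',round(bot.read_eef_pos()[2]-TA,4),'F',np.round(bot.read_ft_force(),2))
E
python3 - <<'E'
from h import *
q=np.array(bot.read_qpos())
for n,R in(('R1',R1),('R2',R2)):
    for a in(P(-.03,.15),P(.033,.068),P(-.051,.068),P(-.038,.034)):
        r=bot.ik(a,R); print(n,None if r is None else np.round(np.array(r)-q,2))
E
```

```text
R1 [ 0.61 -0.14  0.87  0.57 -0.28 -0.29  0.1 ]
R1 [ 0.68  0.02  0.66  0.59 -0.45 -0.44  0.12]
R1 [ 0.62  0.15  1.    0.63 -0.74 -0.35  0.58]
R1 [ 0.72  0.15  0.82  0.64 -0.74 -0.45  0.53]
R2 [ 2.29 -0.08 -1.09  0.48  0.41 -0.21  2.55]
R2 [ 2.12  0.13 -1.1   0.51  0.69 -0.28  2.19]
R2 [ 2.3   0.09 -1.1   0.55  0.67 -0.31  2.37]
R2 [ 2.27  0.18 -1.1   0.56  0.8  -0.32  2.23]
```

```bash
python3 - <<'E'
from h import *
bot.command_gripper(0.0); st()
bot.move_to(P(-.029,.13),R1); st('above')
t=bot.get_image('top'); s=bot.get_image('side'); save(t,'t1'); save(s,'s1')
c=lambda p,x,y,w,h,f:cv2.resize(p['color'][y:y+h,x:x+w],None,fx=f,fy=f,interpolation=cv2.INTER_CUBIC)
cv2.imwrite('pics/c2.png',np.hstack([c(t,235,190,130,130,3),c(s,300,110,130,130,3)])[:,:,::-1])
E
```

```text
t 1.97 y,x [ 0.5657 -0.4585] tipz 0.2313 F [ 0.62 -0.22  0.25]
above t 4.64 y,x [-0.0282  0.0001] tipz 0.13 F [-0.76 -0.68  0.09]
```

View pics/c2.png

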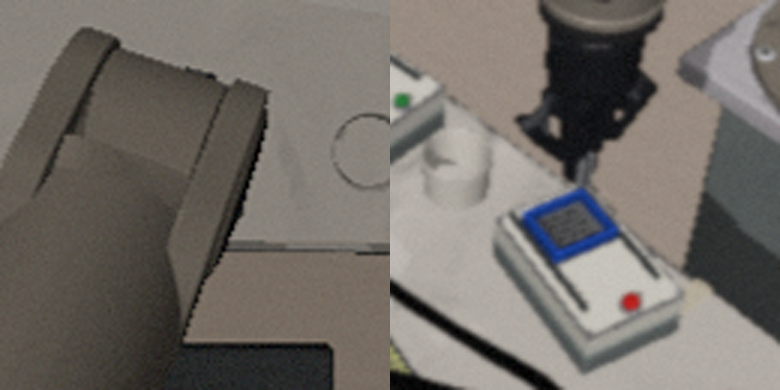

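The side view shows the shut fingers above the blue rim at about pixel (363,171); the arm blocks the top view. I'll go down in steps and check force.

```bash
python3 - <<'E'
from h import *
s=bot.get_image('side')
print('tip proj', proj(s,P(-.029,.13)-[0,0,TA]))
bot.move_linear(P(-.029,.080),feed=.1); st()
bot.move_linear(P(-.029,.069),feed=.04); st()
s=bot.get_image('side')
c=lambda p,x,y,w,h,f:cv2.resize(p['color'][y:y+h,x:x+w],None,fx=f,fy=f,interpolation=cv2.INTER_CUBIC)
cv2.imwrite('pics/c3.png',c(s,310,130,110,100,6)[:,:,::-1])
print('tip proj', proj(s,P(-.029,.069)-[0,0,TA]))
E
```

```text
tip proj [361.78071242 169.65552544]
 t 5.44 y,x [-0.0292  0.0002] tipz 0.0803 F [0.23 0.05 0.57]
 t 5.87 y,x [-0.0291 -0.0001] tipz 0.0689 F [ 0.41  0.21 -0.3 ]
tip proj [359.74024799 185.28128485]
```

View pics/c3.png

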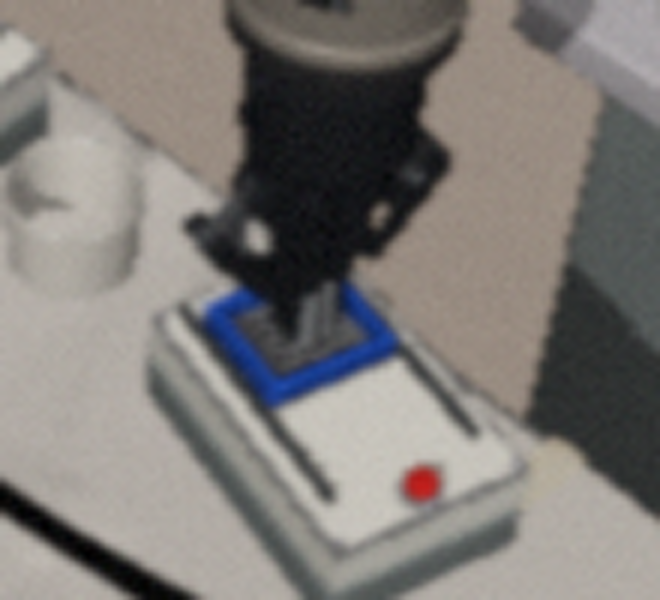

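Fingers are inside the pocket, tips at about (360,186), as projected. Now I'll push it open.

```bash
python3 - <<'E'
from h import *
for y,f in((-.02,.06),(.01,.06),(.026,.05),(.031,.03),(.033,.02)):
    bot.move_linear(P(y,.069),feed=f); st(y)
s=bot.get_image('side')
c=lambda p,x,y,w,h,f:cv2.resize(p['color'][y:y+h,x:x+w],None,fx=f,fy=f,interpolation=cv2.INTER_CUBIC)
cv2.imwrite('pics/c4.png',c(s,310,130,110,100,6)[:,:,::-1])
E
```

```text
-0.02 t 6.22 y,x [-0.0194  0.0001] tipz 0.0691 F [-0.44  0.55 -1.15]
0.01 t 6.87 y,x [ 0.0102 -0.0001] tipz 0.069 F [-0.09 -0.46 -0.21]
0.026 t 7.33 y,x [ 0.0264 -0.    ] tipz 0.069 F [ 0.51 -0.74  0.74]
0.031 t 7.65 y,x [ 0.0312 -0.    ] tipz 0.069 F [-0.61 -0.76  0.03]
0.033 t 7.9 y,x [ 0.0331 -0.    ] tipz 0.069 F [-0.33 -0.03  0.  ]
```

View pics/c4.png

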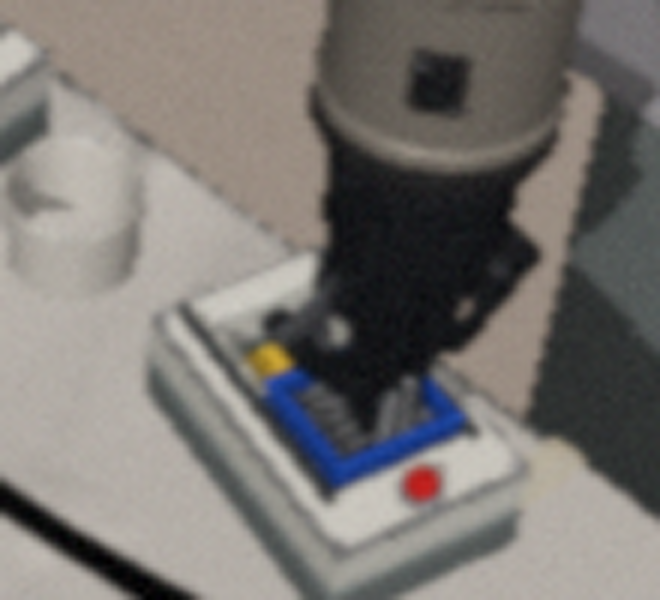

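The shutter has moved and the yellow key is showing at (355,190), but no stop force yet. I'll advance until it is felt.

```bash
python3 - <<'E'
from h import *
y=.033
while y<.042:
    y+=.001
    bot.move_linear(P(y,.069),feed=.02); bot.sleep(.1)
    F=np.mean([np.array(bot.read_ft_force())@by for _ in range(4)]); print(round(y,4),F.round(2))
    if F<-8: break
st(); bot.sleep(.2)
s=bot.get_image('side')
c=lambda p,x,y,w,h,f:cv2.resize(p['color'][y:y+h,x:x+w],None,fx=f,fy=f,interpolation=cv2.INTER_CUBIC)
cv2.imwrite('pics/c5.png',c(s,310,130,110,100,6)[:,:,::-1])
f=lambda u,v:(310+(u+.5)/6-.5,130+(v+.5)/6-.5)
E
```

```text
0.034 -5.15
0.035 -9.26
 t 8.65 y,x [ 0.0337 -0.    ] tipz 0.0689 F [-1.2  -9.22  1.4 ]
```

View pics/c5.png

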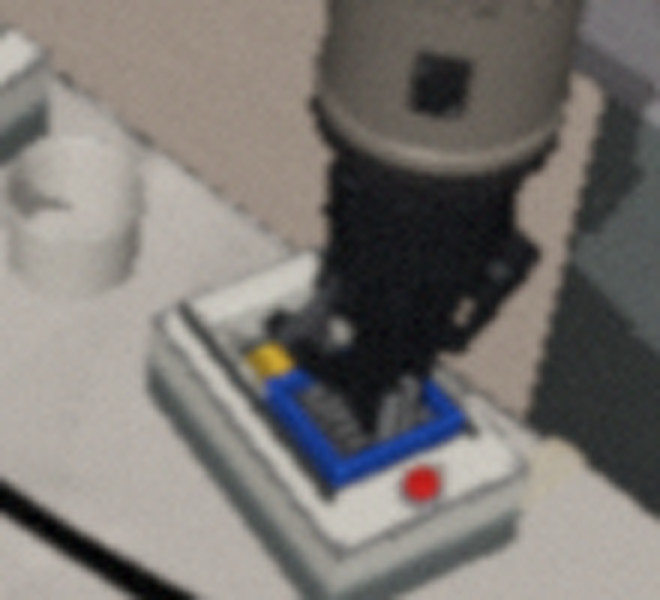

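The stop is felt (9 N at y=33.7 mm, predicted 33). Next is the key.

```bash
python3 - <<'E'
from h import *
bot.move_linear(P(.022,.069),feed=.06); bot.move_linear(P(.022,.1),feed=.12)
s=bot.get_image('side'); save(s,'s6')
bot.move_linear(P(-.038,.1),feed=.15); bot.move_linear(P(-.038,.065),feed=.1); st()
bot.move_linear(P(-.038,.046),feed=.05); st()
z=.043
while z>.031:
    bot.move_linear(P(-.038,z),feed=.03); bot.sleep(.1)
    F=np.mean([np.array(bot.read_ft_force()) for _ in range(4)],0); print(round(z,4),F.round(2),round(bot.read_eef_pos()[2]-TA,4))
    if F[2]>14: break
    z-=.001
bot.sleep(.3)
s=bot.get_image('side')
c=lambda p,x,y,w,h,f:cv2.resize(p['color'][y:y+h,x:x+w],None,fx=f,fy=f,interpolation=cv2.INTER_CUBIC)
cv2.imwrite('pics/c7.png',c(s,310,130,110,100,6)[:,:,::-1])
E
```

```text
t 10.78 y,x [-0.0379  0.    ] tipz 0.065 F [-0.27 -0.47 -0.08]
 t 11.31 y,x [-0.0382 -0.0001] tipz 0.0459 F [-0.59  1.45  1.18]
0.043 [-0.37 -0.52 -1.02] 0.0431
0.042 [-0.28  0.43 -0.12] 0.042
0.041 [1.33 0.88 0.25] 0.041
0.04 [0.63 1.05 2.07] 0.04
0.039 [0.5  0.21 2.06] 0.039
0.038 [ 1.84 -0.81  2.52] 0.038
0.037 [1.36 0.06 4.45] 0.037
0.036 [0.43 0.65 6.48] 0.036
0.035 [-5.59  1.98 30.74] 0.0356
```

View pics/c7.png

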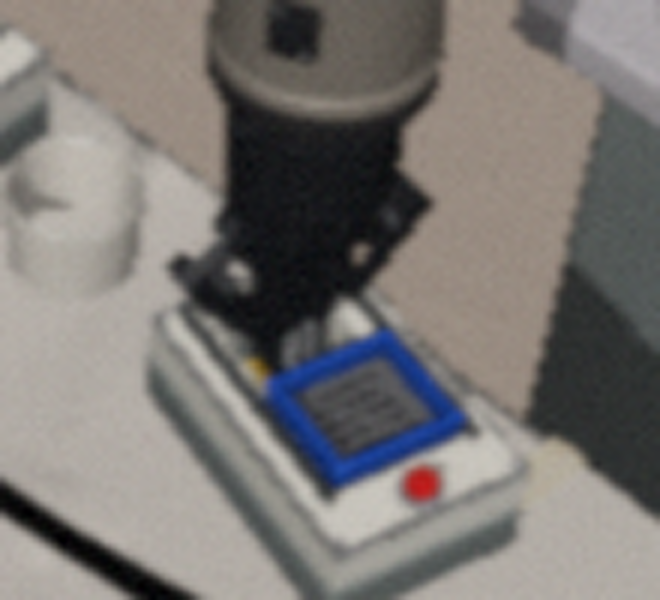

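The key hit its stop (31 N at tip z = 35.6 mm, matching 36) and the shutter is still fully open. I'll lift, then close it.

```bash
python3 - <<'E'
from h import *
bot.move_linear(P(-.038,.05),feed=.05); bot.sleep(.2); st()
bot.move_linear(P(-.038,.1),feed=.12)
bot.move_linear(P(.02,.1),feed=.15)
s=bot.get_image('side')
c=lambda p,x,y,w,h,f:cv2.resize(p['color'][y:y+h,x:x+w],None,fx=f,fy=f,interpolation=cv2.INTER_CUBIC)
cv2.imwrite('pics/c8.png',c(s,310,130,110,100,6)[:,:,::-1])
bot.move_linear(P(.02,.08),feed=.1)
bot.move_linear(P(.02,.069),feed=.04); st()
for y,f in((.0,.06),(-.03,.06),(-.045,.05),(-.049,.03)):
    bot.move_linear(P(y,.069),feed=f); st(y)
y=-.049
while y>-.058:
    y-=.001
    bot.move_linear(P(y,.069),feed=.02); bot.sleep(.1)
    F=np.mean([np.array(bot.read_ft_force())@by for _ in range(4)]); print(round(y,4),F.round(2))
    if F>8: break
st()
s=bot.get_image('side')
cv2.imwrite('pics/c9.png',c(s,310,130,110,100,6)[:,:,::-1])
E
```

```text
t 15.46 y,x [-0.038  -0.0002] tipz 0.0498 F [-0.78  0.62 -0.06]
 t 17.38 y,x [ 0.0199 -0.0001] tipz 0.0689 F [0.   0.43 0.3 ]
0.0 t 17.87 y,x [-0.0004  0.0001] tipz 0.0691 F [ 0.22 -0.03 -0.17]
-0.03 t 18.52 y,x [-0.0302  0.    ] tipz 0.069 F [ 0.55 -0.1  -1.29]
-0.045 t 18.97 y,x [-0.0454 -0.    ] tipz 0.069 F [ 0.15  0.12 -0.14]
-0.049 t 19.25 y,x [-0.0492 -0.    ] tipz 0.069 F [-0.34  0.58 -0.66]
-0.05 0.38
-0.051 3.73
-0.052 10.55
 t 20.3 y,x [-0.051 -0.   ] tipz 0.069 F [ 2.29 10.3  -1.49]
```

View pics/c8.png

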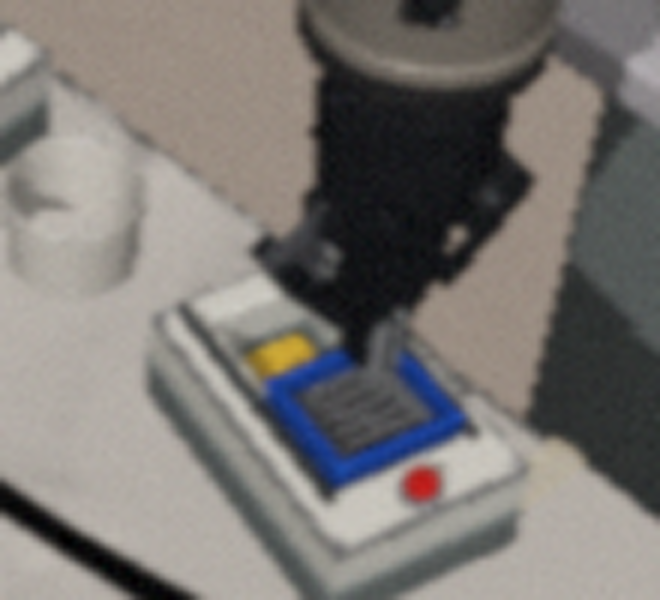

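View pics/c9.png

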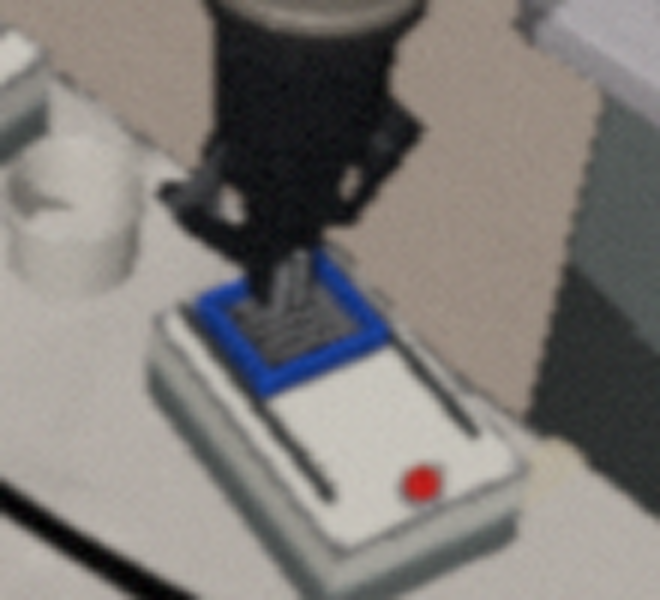

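The key came up (seen at (356,188)), and the shutter now sits on its shut stop: 10 N at y=-51 mm, as predicted. I'll retract, check and hand in.

```bash
python3 - <<'E'
from h import *
bot.move_linear(P(-.040,.069),feed=.05); bot.move_linear(P(-.040,.1),feed=.1); bot.move_linear(P(-.04,.2),feed=.15)
bot.move_joints([-1.488, 0.426, 0.074, 1.606, -0.034, 1.111, -0.067]); bot.sleep(.3); st()
t=bot.get_image('top'); s=bot.get_image('side'); save(t,'t10')
for k in('tip_cup','marker','petri','timer'):
    r=bot.place_of(t,k)[:1]; print(k,r and ray(t,r[0]['pixel'],0).round(4))
c=lambda p,x,y,w,h,f:cv2.resize(p['color'][y:y+h,x:x+w],None,fx=f,fy=f,interpolation=cv2.INTER_CUBIC)
cv2.imwrite('pics/c10.png',np.hstack([c(t,235,190,230,90,2),c(s,250,110,170,90,2)])[:,:,::-1])
E
```

```text
t 25.0 y,x [ 0.5656 -0.4578] tipz 0.2314 F [-0.74 -0.96 -0.09]
tip_cup [ 0.4742 -0.1763  0.    ]
marker [0.4484 0.2424 0.    ]
petri [0.6473 0.0767 0.    ]
timer [ 0.6833 -0.3528  0.    ]
```

View pics/c10.png

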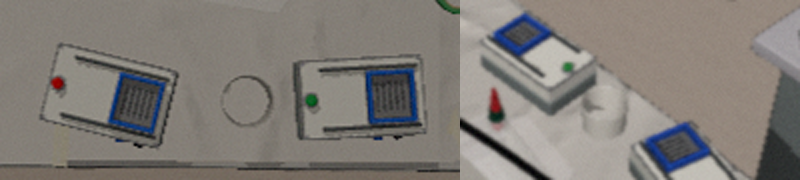

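View pics/t10.png

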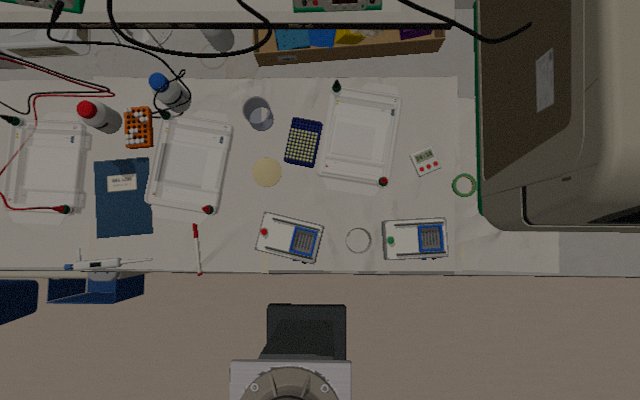

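The final pictures show the red box's shutter shut at about (304,241), and everything else where it was.

```bash
python3 -c "
from bench import bot
bot.job_done()"
```

```text
the job is handed in; nothing more can be done
```

I reset the red-lamp box and handed the job in. The robot's clock stood at about 25 s of the 54 s allowed. No verdict is reported.

| Step | Force felt | Position reached | Predicted stop |
|---|---|---|---|
| Shutter pushed open | 9 N | finger at y = 33.7 mm | 33 mm |
| Key pressed down | 31 N | tip at 35.6 mm above the bench | 36 mm |
| Shutter pushed shut | 10 N | finger at y = −51.0 mm | −51 mm |

- **Key:** it was up again with the shutter still open, as the side picture showed before I closed the shutter.
- **Starting position:** the red box's shutter looked about 9 mm open at the start, so it was not fully shut.
- **Last pictures:** the arm was back at its start pose, clear of everything. The red box's shutter was shut and the green box looked untouched.
- **Bystanders:** the cup, dish, timer and marker looked unmoved. The network's readings for the cup and marker differed by 6 and 10 mm from the first ones. I put that down to network noise, since the pictures show no shift. For the dish and timer I compared only the pictures.

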